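Start a running-in session on the roller test stand

ROBOT

A 6-joint arm with a two-finger parallel gripper is mounted at the origin on the work surface. World frame = base frame: x ahead of the robot, y to its left, z up, the work surface at z = 0. Lengths are in m, angles in rad, forces in N, time in s.
With the tool pointing down it reaches from about 0.25 to 0.725 m from the base axis. Payload 4 kg.
Tool frame: the origin (TCP) lies between the finger pads; the fingertips stand 8 mm ahead of it and the grasp point (between the pads) lies 11 mm behind it; z points along the fingers, y is the direction in which the jaws open and shut (so a half turn about z gives the same grasp; the last joint's range is limited). The gripper opens to 85 mm and grips with 20 to 120 N. Pads are 22 mm wide; open, the fingers measure 114 mm over their backs; the gripper's body (76 mm by 85 mm) begins 54 mm behind the grasp point. The pads swing forward as they close: fully open they stand 13 mm farther back than shut.
Start: joints at [-1.338, 0.241, 0.005, 1.335, 0, 1.571], TCP at [0.115, -0.487, 0.239] pointing down, gripper open.
Joint ranges: [-2.72, 2.72], [-1.05, 1.87], [-1.09, 1.28], [-1.99, 2.15], [-1.42, 1.44], [-3.14, 3.14]. Speed limits (rad/s): [2.79, 2.79, 3.14, 3.14, 3.14, 3.14].

INTERFACE

Orientations are given as a unit quaternion [x, y, z, w].
In Python, from workcell import * gives the robot as it stands.
- The arm moves only by the tool send_rows, never from a script. Its argument "increments" is a list that holds one entry, the list of rows, each a list of 6 numbers: the shift along the tool's x, y, z in units of 50 mm (1.0 is 50 mm), then the turn, a rotation vector about the tool's x, y, z in units of 10 degrees (1.0 is 10 degrees). In form: [[[x, y, z, ax, ay, az], ...]]. A call has 1 to 8 rows; each row shifts and turns the commanded pose from where the row before left it, along the tool's axes as they then stand; what a row does not reach is not made up. A row lasts 1/8 s, in which the tool goes at most 62.5 mm and 10.7 degrees, less where a joint would pass 70% of its speed; a pose out of reach is approached as far as the arm can. A call with a number of a shift or a turn outside -1 to 1 is refused whole. A call with a gripper value outside its range is refused whole. "grip" is the closure, from 0 (fully open) to 1 (shut), set as the call begins (left out, the last holds). The fingers move at their own pace and stop on an object; the grip force is fixed at half the most. Time passes only in rows, so rows that do not move let the fingers close. It gives the time, the measured TCP pose, the force and the opening at its end, in the units of the state.
- get_obs(): the state, without advancing time (a new reading comes with each control period).
- camera(name): name is "scene" or "top" or "wrist"; returns a dict with "color" (384x512x3 uint8, red, green, blue), "z_map" (384x512 float32, m along the optical axis (not along the pixel's ray), 0 where there is no reading), "intrinsics" (3x3 intrinsics, pixels), "pose" (4x4, takes a point from camera to world coordinates); the wrist camera has in their place "mount" (4x4, takes a point from camera to tool coordinates, whose origin is the TCP and whose axes are the flange's). Camera axes: x right, y down, z forward; pixel columns grow to the right and rows downward; lengths in m; the calibration is good to about 2 mm. A picture is of the moment at which its call begins: read the wrist's pose just before it.
- job_done(): hands the job in, once; it reports no verdict.
The state is a dict: "clock": time; "joint_pos": joint angles; "joint_vel": joint speeds; "tau": joint torques, N m; "eef_pos": TCP position; "tool_rot": TCP orientation; "ft_force": force on the tool from outside, world axes, zero at the start; "ft_torque": the same for the moment, N m; "grip_width": finger opening in m.
Only numpy, scipy, OpenCV 4.12 (cv2) and the standard library are available. Lean on these libraries where they do the work, as an engineer would, in place of code of your own. Each camera call takes 0.05 s, during which the arm holds its last target.

TASK

Run in the diesel locomotive: first turn the throttle knob, which was left open, fully back to 0; then pick up the locomotive and set it gently on the roller test stand (either way round) with all four wheels down between their rollers, and let go of it. Then open the throttle to 30, the third mark after 0, leaving the locomotive in place on the rollers and the other things on the desk where they are.

Things in the scene. Friction and masses are not known exactly. Their poses are not given: they have to be found in the camera images.
- throttle (a joint): Angle (rad) of the speed knob on the controller: 0 at its stop (pointer at the mark for 0), growing as it turns clockwise seen from above, to 4.189 at the other stop (100). The scale is even, 0.419 rad per 10, so 30 is 1.257. It has no spring or click and stays where it is left; turning it takes about 0.05 N m.
- controller: Grey box, the model railway's speed controller, heavy and fixed: 130 (x) x 170 (y) x 62 mm high. Origin: centre of its underside; z up, x to its rear (terminals). In the middle of its flat top a round pale dial, 102 mm across, has 11 black marks for 0, 10, ... 100; those for 0, 50 and 100 are longer. 0 lies 120 degrees anticlockwise (from above) of its +x, 50 on +x.
- throttle_grip (a point): On the knob's vertical axis, 86 mm above the desk, at mid-height of its grip bar. Black knob: flat skirt 64 mm across, top 72 mm above the desk, and on it an upright grip bar 60 mm long, 16 mm thick, up to 100 mm above the desk; pinch it across the 16 mm. One end is a pointed wedge with a white line on top: the pointer. Site x axis: along the bar to the pointer; z up.
- pointer_tip (a point): Tip of the pointer, on top of the pointed end of the bar, 31 mm from the knob's axis and 100 mm above the desk; it turns with the knob.
- mark_0 (a point): Middle of the mark for 0 on the controller's dial, 40 mm from the knob's axis, 63 mm above the desk; a black dot stands just outside the scale beside it.
- mark_30 (a point): Middle of the mark for 30 on the dial, 40 mm from the knob's axis, 72 degrees clockwise of the mark for 0.
- loco: Model diesel locomotive, dark green on a black frame, 0.45 to 0.9 kg, 184 mm long, 76 wide. Origin: midway between its four wheels at the level of their lowest points; x along it to the hood end, z up. Footplate top 42 mm high. Hood: x -25 to +70 mm, 50 wide, top 80 high (exhaust at its front to 90). Cab: x -81 to -21 mm, 76 wide, top 113 high. Centre of mass: x about +14 mm.
- loco_hood (a point): Grip point of the locomotive: middle of the hood, at x = +25 mm, 66 mm above its origin (24 mm above the footplate); axes as the locomotive's. The hood is 50 mm wide here along y: grip across it from above.
- loco_wheels (a point): Midway between the axles, 18.5 mm above the locomotive's origin. Axles at x = +/-35 mm; treads 31 mm across, y 20 to 29 mm on both sides; flanges 37 mm across, y 17 to 20 mm. The gears lock the wheels: they do not turn.
- stand: Roller test stand, fixed: black base 230 (x) x 94 (y) x 8 mm, two aluminium side cheeks 136 mm long, 30 high, 86 apart over their outsides. Between them four axles across it at x = -46, -24, +24, +46 mm, 22 mm high, each with two free-turning steel rollers 12 mm thick (y 22.5 to 32 mm on both sides). Origin: centre of the underside; x along it, z up. Either end may take the cab.
- stand_seat (a point): Where the locomotive's origin comes to be when it stands properly: centre of the stand, 22 mm above the desk, axes as stand. Each wheel then rests in the dip between two rollers (at x = +/-35 mm), tread on the rollers, flange inside them with 2.5 mm play each way across; along the stand the dips centre it.
- wagon: Bystander: small steel tipper wagon, 125 x 60 mm, 95 mm high, standing behind the work area. Not to be disturbed.
- mouse: Bystander: black computer mouse, 104 x 60 x 34 mm, lying flat on the robot's side of the task's things.
- screwdriver: Bystander: screwdriver, 180 mm long, lying flat between the task's things.
- oiler: Bystander: small white oil bottle, 30 mm across, 85 mm high, standing upright between the task's things.
- mug: Bystander: white mug, 80 mm across, 95 mm high, at the back.
- pen: Bystander: black pen, 130 mm long, lying flat on the robot's side of the task's things.
Not all that is in view belongs to the job. Leave any purple look-alike of the controller alone.

How it is judged:
By the outcome, as a careful person would: the job done as asked, in the order asked, and still so for the second after the job is handed in, with the robot touching nothing.
It also fails if it takes over 67 s, if anything falls off the work surface, if the arm or the gripper's body presses on something with over 40 N, if the wrist force passes 120 N, or if a joint passes its speed limit or range.

## Working session

There is one attempt and no reset: what is moved stays moved. The work goes in short steps, Python scripts to look and compute and a tool call to move; the robot and the scene stay as the last step left them, time stands still between calls to the robot, and variables do not carry over. Pictures are saved under pics/ and viewed, and the job is handed in when it is done.

Besides the shell and the picture viewer there is one more tool, called after "Emit:" by a JSON object that holds its "method" and its "body", one argument or row to a line. send_rows: Moves the arm, as the interface text tells. Its arguments: {"type":"object","properties":{"increments":{"type":"array"},"grip":{"type":"number"}},"required":["increments"]}

```bash
ls; mkdir -p pics
cat > h.py <<'E'
from workcell import *
import numpy as np, cv2
from scipy.spatial.transform import Rotation as R
def snap(n,f):
    o=get_obs(); c=camera(n); cv2.imwrite('pics/'+f+'.png',c['color'][:,:,::-1])
    if 'pose' in c: P=np.array(c['pose'])
    else:
        T=np.eye(4);T[:3,:3]=R.from_quat(o['tool_rot']).as_matrix();T[:3,3]=o['eef_pos'];P=T@np.array(c['mount'])
    np.savez('pics/'+f+'.npz',color=c['color'],z=c['z_map'],K=c['intrinsics'],P=P)
def load(f): return np.load('pics/'+f+'.npz')
def ray(d,u,v):
    r=np.linalg.inv(d['K'])@[u,v,1]; return d['P'][:3,3],d['P'][:3,:3]@r
def onz(d,u,v,z):
    o,r=ray(d,u,v); return o+r*(z-o[2])/r[2]
def dep(d,u,v):
    o,r=ray(d,u,v); return o+r*d['z'][int(v),int(u)]
def cloud(d):
    h,w=d['z'].shape; u,v=np.meshgrid(np.arange(w),np.arange(h))
    r=np.stack([u,v,np.ones_like(u)],-1)@np.linalg.inv(d['K']).T
    return (r*d['z'][...,None])@d['P'][:3,:3].T+d['P'][:3,3]
def tri(d1,p1,d2,p2):
    o1,r1=ray(d1,*p1);o2,r2=ray(d2,*p2)
    s=np.linalg.lstsq(np.stack([r1,-r2],1),o2-o1,rcond=None)[0]
    a=o1+s[0]*r1;b=o2+s[1]*r2
    return (a+b)/2,np.linalg.norm(a-b)
E
python3 - <<'E'
from h import *
for n in('scene','top','wrist'):snap(n,n+'0')
o=get_obs();print(o)
for n in('scene','top','wrist'):
    d=load(n+'0');print(n,d['K'].tolist(),d['P'].round(3).tolist(),(d['z']>0).mean())
E
```

```text
pics
{'clock': 0.15, 'joint_pos': array([-1.33800688e+00,  2.41237534e-01,  4.03055490e-03,  1.33519436e+00,
        1.47053600e-07,  1.57077543e+00]), 'joint_vel': array([-0.0003071 , -0.0014797 ,  0.00524236, -0.00088133, -0.00069992,
       -0.00173762]), 'tau': array([ 3.24176954e-04, -3.72635758e+01,  2.52638304e+01,  1.24022184e-02,
        6.50345169e-05, -1.31322004e-06]), 'eef_pos': array([ 0.11523894, -0.48606025,  0.23861745]), 'tool_rot': array([ 9.93232245e-01,  1.16142429e-01, -9.31156092e-05, -7.97087874e-04]), 'ft_force': array([ 0.08818559, -0.07813665, -0.27533363]), 'ft_torque': array([-0.00470088, -0.00278136, -0.04095048]), 'grip_width': 0.08512114758052279}
scene [[387.8114295522905, 0.0, 249.44213794569995], [0.0, 387.8114295522905, 190.77965691199634], [0.0, 0.0, 1.0]] [[-0.388, 0.525, -0.758, 1.439], [0.922, 0.21, -0.326, 0.335], [-0.012, -0.825, -0.565, 0.732], [0.0, 0.0, 0.0, 1.0]] 0.9960886637369791
top [[387.04436294993, 0.0, 254.00488224469828], [0.0, 387.04436294993, 192.1943654228912], [0.0, 0.0, 1.0]] [[-0.009, -0.998, 0.058, 0.494], [-1.0, 0.008, -0.006, -0.026], [0.006, -0.058, -0.998, 1.154], [0.0, 0.0, 0.0, 1.0]] 0.9960123697916666
wrist [[291.300008251683, 0.0, 256.1994573736245], [0.0, 291.300008251683, 191.01710712908204], [0.0, 0.0, 1.0]] [[0.23, -0.937, -0.263, 0.182], [-0.973, -0.222, -0.06, -0.472], [-0.002, 0.27, -0.963, 0.373], [0.0, 0.0, 0.0, 1.0]] 0.9962107340494791
```

View pics/scene0.png

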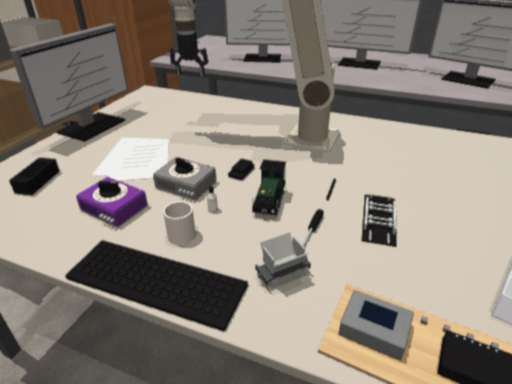

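View pics/top0.png

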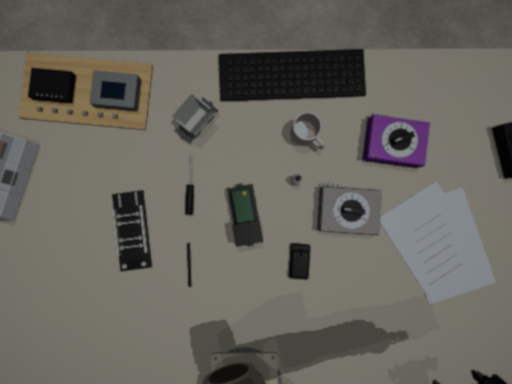

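View pics/wrist0.png

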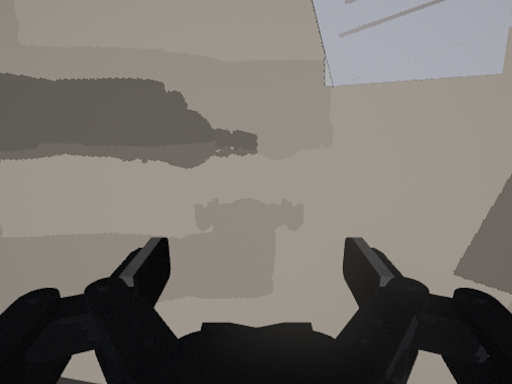

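Grey controller at top px (350,211), loco at (245,214) with its hood up/its cab down, stand at (132,230). The purple look-alike is at (398,140). Next I measure each from the top view.

```bash
cat > m.py <<'E'
from h import *
d=load('top0');C=cloud(d)
def rect(sl,zl,zh):
    c=C[sl].reshape(-1,3);m=(c[:,2]>zl)&(c[:,2]<zh);p=c[m]
    r=cv2.minAreaRect((p[:,:2]*1000).astype(np.float32));print(sl,m.sum(),np.round(r[0]),np.round(r[1]),round(r[2],1),p[:,2].mean().round(4));return p
print('ctrl');rect(np.s_[180:240,312:388],.055,.068)
print('knob bar');rect(np.s_[180:240,312:388],.09,.11)
print('skirt');rect(np.s_[180:240,312:388],.069,.11)
print('loco all');rect(np.s_[175:255,222:270],.02,.13)
print('cab');rect(np.s_[175:255,222:270],.105,.125)
print('hood');rect(np.s_[175:255,222:270],.07,.085)
print('foot');rect(np.s_[175:255,222:270],.035,.05)
print('stand');rect(np.s_[185:275,105:155],.004,.05);rect(np.s_[185:275,105:155],.024,.05)
print('purp');rect(np.s_[110:170,360:432],.055,.068)
im=d['color'][:,:,::-1]
a=cv2.resize(im[175:260,310:395],None,fx=6,fy=6,interpolation=cv2.INTER_CUBIC);cv2.imwrite('pics/zc.png',a)
a=cv2.resize(im[165:285,100:280],None,fx=4.4,fy=4.4,interpolation=cv2.INTER_CUBIC);cv2.imwrite('pics/zl.png',a)
E
python3 m.py
```

```text
ctrl
(slice(180, 240, None), slice(312, 388, None)) 2246 [ 503. -307.] [170. 130.] 85.6 0.0626
knob bar
(slice(180, 240, None), slice(312, 388, None)) 129 [ 503. -306.] [58. 16.] 81.0 0.1005
skirt
(slice(180, 240, None), slice(312, 388, None)) 415 [ 503. -306.] [61. 62.] 44.5 0.0817
loco all
(slice(175, 255, None), slice(222, 270, None)) 1642 [494.  -6.] [184.  77.] 9.6 0.0839
cab
(slice(175, 255, None), slice(222, 270, None)) 634 [444. -15.] [60. 76.] 9.9 0.1137
hood
(slice(175, 255, None), slice(222, 270, None)) 576 [519.  -2.] [92. 50.] 10.2 0.0805
foot
(slice(175, 255, None), slice(222, 270, None)) 404 [494.  -6.] [184.  76.] 10.2 0.0423
stand
(slice(185, 275, None), slice(105, 155, None)) 2752 [453. 336.] [262. 146.] 0.3 0.0129
(slice(185, 275, None), slice(105, 155, None)) 448 [433. 326.] [170.  90.] 6.7 0.0288
purp
(slice(110, 170, None), slice(360, 432, None)) 2144 [ 704. -448.] [169. 130.] 81.4 0.0625
```

```bash
python3 -c "
import cv2,numpy as np
a=cv2.imread('pics/zc.png');b=cv2.imread('pics/scene0.png')[140:250,130:300]
cv2.imwrite('pics/zs.png',cv2.resize(b,None,fx=4.5,fy=4.5,interpolation=2))"
```

```text
(no output)
```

View pics/zc.png

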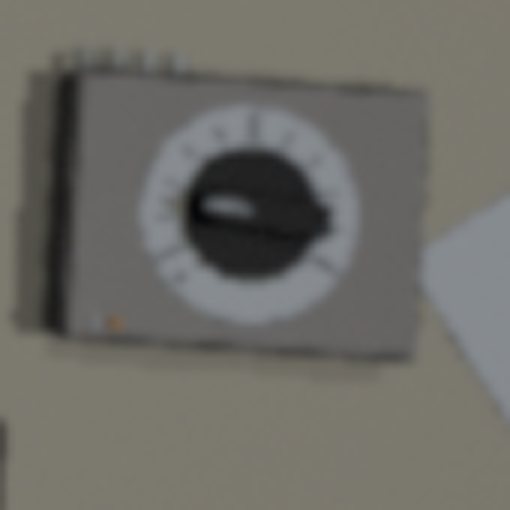

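View pics/zl.png

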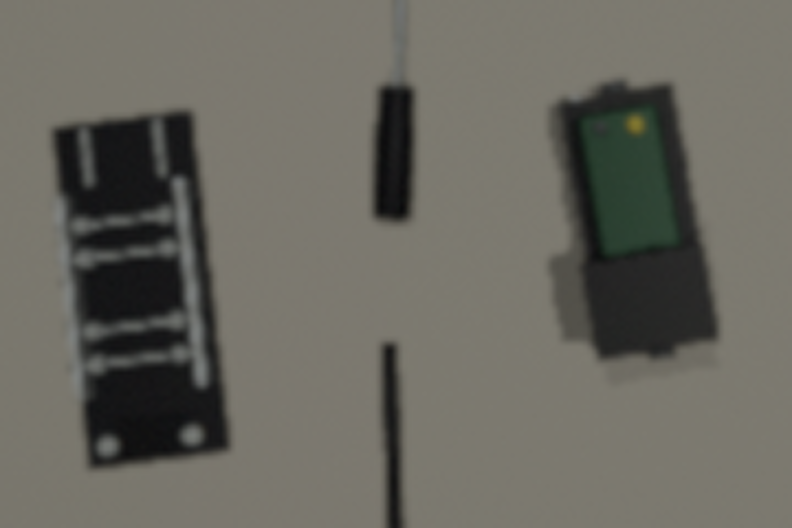

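View pics/zs.png

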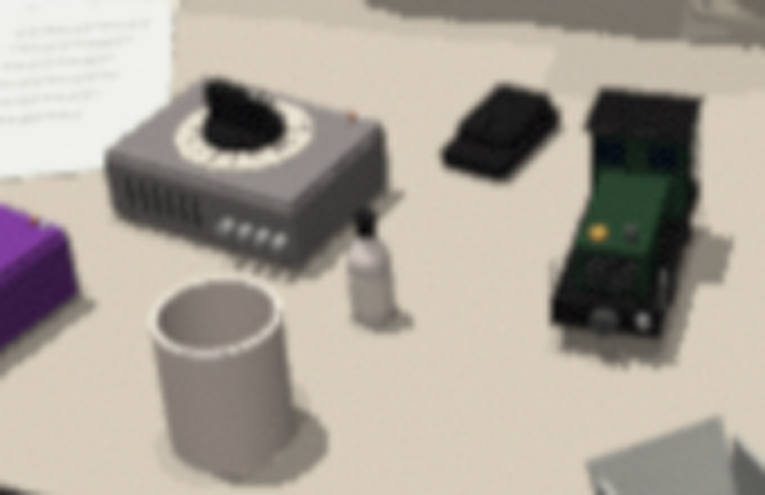

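```bash
cat > plan.py <<'E'
# usage: plan.py x y z yaw_of_tool_y_deg(nrows) ; suggests rows from measured (or cmd) pose
from h import *
import sys
x,y,z,yaw=map(float,sys.argv[1:5]);n=int(sys.argv[5])
o=get_obs();p=np.array(o['eef_pos']);Rm=R.from_quat(o['tool_rot'])
ty=np.array([np.cos(np.radians(yaw)),np.sin(np.radians(yaw)),0]);tz=np.array([0,0,-1.])
Rt=R.from_matrix(np.stack([np.cross(ty,tz),ty,tz],1))
T=np.array([x,y,z]);rows=[]
for i in range(n):
    k=n-i
    s=Rm.inv().apply((T-p)/k)/.05
    w=np.degrees((Rm.inv()*Rt).as_rotvec())/k/10
    r=np.round(np.r_[s,w],2);rows.append((r+0).tolist())
    p=p+Rm.apply(r[:3]*.05);Rm=Rm*R.from_rotvec(np.radians(r[3:]*10))
print(str(rows).replace(' ',''));print('max',np.abs(rows).max(),'end',p.round(4),T)
E
python3 plan.py .503 -.306 .25 -9 8
```

```text
[[1.05,-0.21,-0.03,0.0,0.0,-0.85],[1.07,-0.06,-0.03,0.0,0.0,-0.85],[1.06,0.1,-0.03,0.0,0.0,-0.84],[1.04,0.26,-0.03,0.0,0.0,-0.85],[0.99,0.4,-0.03,0.0,0.0,-0.84],[0.92,0.55,-0.02,0.0,0.0,-0.85],[0.83,0.67,-0.03,0.0,0.0,-0.84],[0.72,0.79,-0.02,0.0,-0.01,-0.85]]
max 1.07 end [ 0.5031 -0.3058  0.2498] [ 0.503 -0.306  0.25 ]
```

Emit:
{"method": "send_rows", "body": {
  "increments": [
    [[0.9,-0.2,0,0,0,-0.8],[0.9,0,0,0,0,-0.8],[0.9,0.1,0,0,0,-0.8],[0.9,0.2,0,0,0,-0.8],[0.9,0.4,0,0,0,-0.8],[0.8,0.5,0,0,0,-0.8],[0.6,0.6,0,0,0,-0.8],[0,0,0,0,0,0]]
  ]
}}

```text
clock: 1.15
eef_pos: [0.4151, -0.3646, 0.2384]
tool_rot: [0.821, 0.571, 0.0, -0.0]
ft_force: [-0.9, -0.3, 0.1]
grip_width: 0.0857
```

```bash
python3 plan.py .503 -.306 .25 -9 4; python3 -c "
from h import *
snap('wrist','w1')"
```

```text
[[0.43,0.31,-0.06,0.0,0.0,-0.29],[0.41,0.33,-0.06,0.0,0.0,-0.28],[0.39,0.35,-0.06,0.0,0.0,-0.29],[0.38,0.37,-0.05,0.0,0.0,-0.28]]
max 0.43 end [ 0.5029 -0.3061  0.2499] [ 0.503 -0.306  0.25 ]
```

View pics/w1.png

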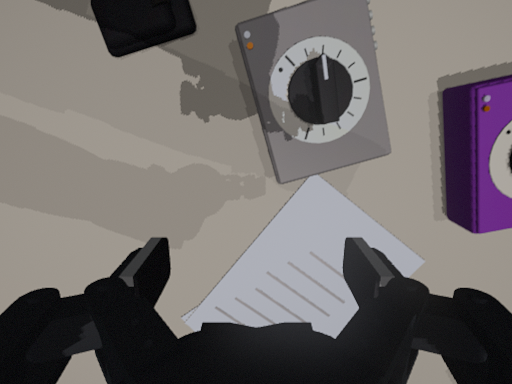

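Wrist view: the white line (pointer) points up the image at (324,65), which is world +y. The 0 mark and its dot are at (288,72)/(280,70), so the throttle is roughly 35° open.

Emit:
{"method": "send_rows", "body": {
  "increments": [
    [[0.43,0.31,-0.06,0,0,-0.29],[0.41,0.33,-0.06,0,0,-0.28],[0.39,0.35,-0.06,0,0,-0.29],[0.38,0.37,-0.05,0,0,-0.28],[0,0,0,0,0,0]]
  ]
}}

```text
clock: 1.82
eef_pos: [0.5008, -0.3076, 0.2507]
tool_rot: [0.762, 0.648, -0.0, -0.0]
ft_force: [0.1, -0.3, -0.9]
grip_width: 0.0851
```

```bash
python3 -c "
from h import *
snap('wrist','w2');print(get_obs()['eef_pos'])
d=load('w2');C=cloud(d)
c=C.reshape(-1,3);near=(abs(c[:,0]-.503)<.12)&(abs(c[:,1]+.306)<.12)
for zl,zh in((.055,.067),(.092,.11),(.069,.11)):
    p=c[near&(c[:,2]>zl)&(c[:,2]<zh)];r=cv2.minAreaRect((p[:,:2]*1000).astype(np.float32));print(len(p),np.round(r[0],1),np.round(r[1],1),round(r[2],1),p[:,2].mean())
"
```

```text
[ 0.50001004 -0.30810852  0.25057397]
13330 [ 504.4 -307.1] [166.7 128.9] 85.4 0.06190968351563478
880 [ 504.5 -306.8] [59.5 16. ] 80.6 0.09971290858950549
2655 [ 504.3 -307.1] [60.6 63. ] 82.0 0.08115638728770619
```

View pics/w2.png

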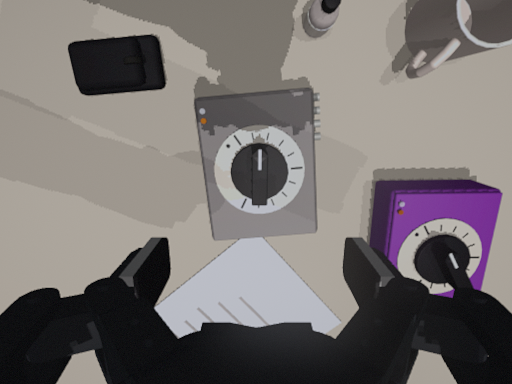

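Second view confirms the knob axis at (0.504,-0.307), bar top 0.100, bar direction 80.7° and box yaw -4.5°. That puts the throttle at about 34.7° open. I go down to the knob.

```bash
python3 plan.py .504 -.3068 .087 -9.2 5
```

```text
[[0.01,0.02,0.65,0.0,0.0,0.0],[0.01,0.01,0.66,0.0,0.0,0.0],[0.01,0.02,0.65,0.0,0.0,0.0],[0.0,0.01,0.66,0.0,0.0,-0.01],[0.01,0.02,0.65,-0.01,0.0,0.0]]
max 0.66 end [ 0.5041 -0.3068  0.0871] [ 0.504  -0.3068  0.087 ]
```

Emit:
{"method": "send_rows", "body": {
  "increments": [
    [[0.02,0.08,0.6,0,0,0],[0,0,0.6,0,0,0],[0,0,0.6,0,0,0],[0,0,0.6,0,0,0],[0,0,0.5,0,0,0],[0,0,0.2,0,0,0],[0,0,0.1,0,0,0],[0,0,0,0,0,0]]
  ]
}}

```text
clock: 2.88
eef_pos: [0.505, -0.308, 0.0914]
tool_rot: [0.762, 0.647, 0.0, 0.0]
ft_force: [0.7, 0.0, -0.4]
grip_width: 0.0851
```

```bash
python3 plan.py .504 -.3068 .087 -9.2 2;python3 plan.py .504 -.3068 .087 -9.2 2; python3 -c "
from h import *
snap('wrist','w3')"
```

```text
[[0.01,-0.01,0.04,0.0,0.0,-0.01],[0.01,-0.01,0.05,0.0,0.0,0.0]]
max 0.05 end [ 0.5041 -0.3068  0.0869] [ 0.504  -0.3068  0.087 ]
[[0.01,-0.01,0.04,0.0,0.0,-0.01],[0.01,-0.01,0.05,0.0,0.0,0.0]]
max 0.05 end [ 0.5041 -0.3068  0.0869] [ 0.504  -0.3068  0.087 ]
```

View pics/w3.png

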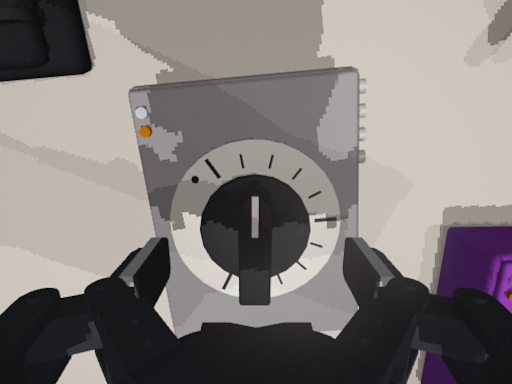

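The bar runs straight up between the jaws at column 255, with the 0 mark at (212,168). Now close on it.

Emit:
{"method": "send_rows", "body": {
  "increments": [
    [[0.02,-0.02,0.08,0,0,0],[0,0,0,0,0,0]]
  ]
}}

```text
clock: 3.18
eef_pos: [0.5041, -0.3061, 0.0869]
tool_rot: [0.762, 0.648, 0.0, 0.0]
ft_force: [0.8, -0.4, 0.1]
grip_width: 0.0854
```

Emit:
{"method": "send_rows", "body": {
  "increments": [
    [[0,0,0,0,0,0],[0,0,0,0,0,0],[0,0,0,0,0,0],[0,0,0,0,0,0],[0,0,0,0,0,0],[0,0,0,0,0,0]]
  ],
  "grip": 1
}}

```text
clock: 3.92
eef_pos: [0.5043, -0.3063, 0.0871]
tool_rot: [0.762, 0.648, 0.0, 0.0]
ft_force: [0.0, 0.7, 1.5]
grip_width: 0.0147
```

```bash
python3 -c "
from h import *
o=get_obs();print(o)"
```

```text
{'clock': 3.925, 'joint_pos': array([-5.45914272e-01,  5.19388258e-01,  6.76973125e-03,  1.05768079e+00,
        1.05663453e-04,  1.18646648e+00]), 'joint_vel': array([-0.00217609,  0.00063989,  0.00080362, -0.00039275, -0.00108914,
        0.0019819 ]), 'tau': array([-2.19336692e-01, -4.67086172e+01,  2.22627926e+01, -4.72739933e-02,
       -1.00212728e-01,  1.36493915e-02]), 'eef_pos': array([ 0.50431337, -0.30633267,  0.08705044]), 'tool_rot': array([7.61866816e-01, 6.47733657e-01, 1.28381360e-04, 2.19234361e-04]), 'ft_force': array([0.01293422, 0.7198846 , 1.52038246]), 'ft_torque': array([ 0.04005536, -0.0130632 ,  0.0189815 ]), 'grip_width': 0.014673635074569582}
```

Emit:
{"method": "send_rows", "body": {
  "increments": [
    [[0,0,0,0,0,-0.5],[0,0,0,0,0,-0.6],[0,0,0,0,0,-0.6],[0,0,0,0,0,-0.6],[0,0,0,0,0,-0.6],[0,0,0,0,0,-0.4],[0,0,0,0,0,0]]
  ]
}}

```text
clock: 4.8
eef_pos: [0.5044, -0.3064, 0.0871]
tool_rot: [0.547, 0.837, 0.0, 0.0]
ft_force: [1.0, 0.6, 3.0]
grip_width: 0.0144
```

```bash
python3 -c "
from h import *
o=get_obs();print(o['ft_force'],o['ft_torque'],o['tau'][-1]);q=o['tool_rot'];print(2*np.degrees(np.arctan2(q[1],q[0])))"
```

```text
[0.97385494 0.55865883 2.99882653] [ 0.11858119 -0.06525722  0.07572032] -0.08586511015892029
113.70336322450268
```

Emit:
{"method": "send_rows", "body": {
  "increments": [
    [[0,0,0,0,0,-0.2],[0,0,0,0,0,-0.2],[0,0,0,0,0,0]]
  ]
}}

```text
clock: 5.18
eef_pos: [0.5044, -0.3063, 0.087]
tool_rot: [0.518, 0.855, 0.0, 0.0]
ft_force: [1.1, 1.7, 2.5]
grip_width: 0.0145
```

```bash
python3 -c "
from h import *
o=get_obs();print(o['ft_force'],o['ft_torque'],o['tau'][-1]);q=o['tool_rot'];print(2*np.degrees(np.arctan2(q[1],q[0])))
snap('wrist','w4')"
```

```text
[1.0978062  1.66234615 2.50244056] [ 0.24802852 -0.25891956 -1.24680972] -1.2897402048110962
117.62234251177462
```

View pics/w4.png

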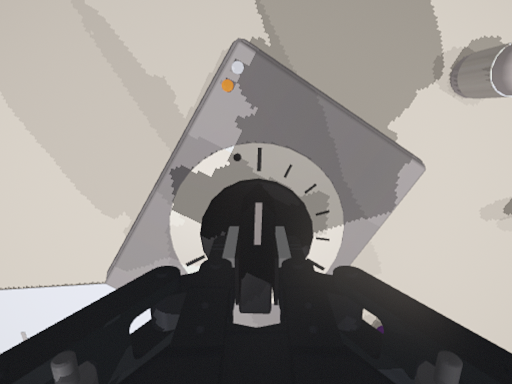

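Firm stop (-1.25 N m), and the white line lies on the 0 mark (column 258 against 259). I ease the wind-up a little, then release.

Emit:
{"method": "send_rows", "body": {
  "increments": [
    [[0,0,0,0,0,0.1],[0,0,0,0,0,0]]
  ]
}}

```text
clock: 5.48
eef_pos: [0.5044, -0.3063, 0.087]
tool_rot: [0.524, 0.851, 0.0, 0.0]
ft_force: [1.9, 1.4, 3.8]
grip_width: 0.0148
```

```bash
python3 -c "
from h import *
o=get_obs();print(o['ft_force'],o['ft_torque'],o['tau'][-1]);q=o['tool_rot'];print(2*np.degrees(np.arctan2(q[1],q[0])))"
```

```text
[1.91824667 1.39022745 3.79718515] [ 0.23793756 -0.28720682 -0.7898975 ] -0.7677798718214035
116.7442765199681
```

Emit:
{"method": "send_rows", "body": {
  "increments": [
    [[0,0,0,0,0,0.1],[0,0,0,0,0,0]]
  ]
}}

```text
clock: 5.72
eef_pos: [0.5044, -0.3063, 0.087]
tool_rot: [0.531, 0.847, -0.0, 0.0]
ft_force: [1.5, 0.1, 4.4]
grip_width: 0.0148
```

Emit:
{"method": "send_rows", "body": {
  "increments": [
    [[0,0,0,0,0,0],[0,0,0,0,0,0],[0,0,0,0,0,0],[0,0,0,0,0,0],[0,0,0,0,0,0],[0,0,-0.3,0,0,0],[0,0,-0.8,0,0,0],[0,0,-0.8,0,0,0]]
  ],
  "grip": 0
}}

```text
clock: 6.72
eef_pos: [0.5041, -0.3063, 0.1838]
tool_rot: [0.532, 0.847, -0.0, 0.0]
ft_force: [1.5, -0.6, 1.2]
grip_width: 0.0855
```

```bash
python3 -c "
from h import *
snap('wrist','w5')"
```

```text
(no output)
```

View pics/w5.png

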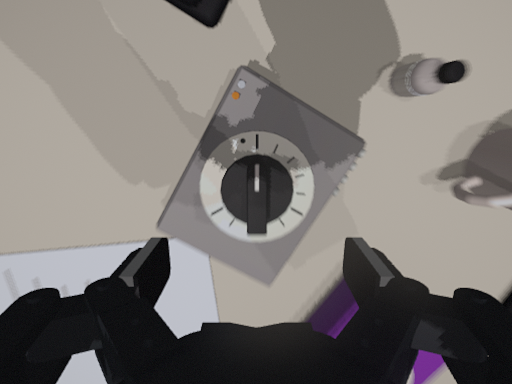

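White line at (257,177) aligned with the 0 mark at (257,142), so the knob is at 0. I check its angle numerically and plan the move to the loco.

```bash
python3 -c "
from h import *
d=load('w5');C=cloud(d)
c=C.reshape(-1,3);near=(abs(c[:,0]-.503)<.12)&(abs(c[:,1]+.306)<.12)
for zl,zh in((.055,.067),(.092,.11)):
    p=c[near&(c[:,2]>zl)&(c[:,2]<zh)];r=cv2.minAreaRect((p[:,:2]*1000).astype(np.float32));print(len(p),np.round(r[0],1),np.round(r[1],1),round(r[2],1),p[:,2].mean())
d=load('top0');C=cloud(d)
im=d['color'].astype(int);g=C[190:270,100:160]
# stand cheeks & ends
for zl,zh in((.004,.0125),(.024,.04)):
    c=g.reshape(-1,3);m=(g[...,2]>zl)&(g[...,2]<zh)
    n,l,s,_=cv2.connectedComponentsWithStats(m.astype(np.uint8));
    for i in range(1,n):
        if s[i,4]>20:
            p=g[l==i];r=cv2.minAreaRect((p[:,:2]*1000).astype(np.float32));print(zl,s[i],np.round(r[0],1),np.round(r[1],1),round(r[2],1))
"; python3 plan.py .519 -.002 .25 100 16
```

```text
20077 [ 504.3 -306.5] [166.5 128.5] 85.6 0.061889460285995755
1400 [ 503.9 -306.5] [15.8 59.4] 25.3 0.09965285752503644
0.004 [  10    0   44   80 1282] [449.3 328.5] [236.  106.3] 6.8
0.004 [ 18  25  24   8 119] [485.5 334.9] [18. 68.] 6.6
0.004 [ 19  32  24  18 316] [450.1 331.9] [44.5 70.4] 6.6
0.004 [ 20  48  24   9 115] [414.9 326.7] [17.9 67.5] 7.1
0.024 [ 27  16  21  47 215] [451.9 300.8] [133.8  47.6] 14.1
0.024 [ 13  20  12  47 196] [445.4 358. ] [133.1  27.8] 5.9
[[0.34,0.18,-0.08,0.0,0.0,-0.46],[0.32,0.21,-0.08,0.0,0.0,-0.46],[0.3,0.23,-0.08,0.0,0.0,-0.46],[0.28,0.26,-0.08,0.0,0.0,-0.47],[0.26,0.28,-0.08,0.0,0.01,-0.46],[0.24,0.3,-0.07,0.0,0.0,-0.47],[0.22,0.32,-0.07,0.0,0.01,-0.46],[0.19,0.33,-0.07,0.0,0.0,-0.47],[0.16,0.35,-0.08,0.0,0.01,-0.46],[0.13,0.36,-0.07,0.0,0.0,-0.47],[0.1,0.37,-0.08,0.0,0.01,-0.46],[0.07,0.37,-0.07,0.0,0.0,-0.47],[0.05,0.38,-0.08,0.0,0.0,-0.46],[0.01,0.38,-0.07,0.0,0.01,-0.47],[-0.02,0.38,-0.08,-0.01,0.0,-0.46],[-0.04,0.38,-0.07,0.0,0.01,-0.47]]
max 0.47 end [ 0.5188 -0.0021  0.2499] [ 0.519 -0.002  0.25 ]
```

```bash
python3 plan.py .519 -.002 .22 100 11
```

```text
[[0.49,0.26,-0.06,0.0,0.01,-0.68],[0.46,0.32,-0.06,0.0,0.01,-0.67],[0.42,0.37,-0.05,0.0,0.01,-0.68],[0.37,0.42,-0.05,0.0,0.0,-0.67],[0.32,0.46,-0.05,0.0,0.01,-0.68],[0.26,0.49,-0.05,0.0,0.0,-0.67],[0.2,0.52,-0.06,0.0,0.01,-0.68],[0.14,0.54,-0.05,0.0,0.0,-0.67],[0.08,0.55,-0.06,0.0,0.01,-0.68],[0.01,0.55,-0.05,0.0,0.0,-0.67],[-0.05,0.55,-0.06,0.0,0.01,-0.68]]
max 0.68 end [ 0.5191 -0.002   0.2201] [ 0.519 -0.002  0.22 ]
```

Emit:
{"method": "send_rows", "body": {
  "increments": [
    [[0.49,0.26,-0.06,0,0,-0.68],[0.46,0.32,-0.06,0,0,-0.67],[0.42,0.37,-0.06,0,0,-0.68],[0.37,0.42,-0.06,0,0,-0.67],[0.32,0.46,-0.06,0,0,-0.68],[0.26,0.49,-0.06,0,0,-0.67],[0.2,0.52,-0.06,0,0,-0.68],[0.14,0.54,-0.06,0,0,-0.67]]
  ]
}}

```text
clock: 7.78
eef_pos: [0.5138, -0.0824, 0.2071]
tool_rot: [0.088, 0.996, -0.0, 0.001]
ft_force: [0.4, -0.6, 0.4]
grip_width: 0.0853
```

Emit:
{"method": "send_rows", "body": {
  "increments": [
    [[0.08,0.55,-0.06,0,0,-0.68],[0.01,0.55,-0.06,0,0,-0.67],[-0.05,0.55,-0.06,0,0,-0.68],[0,0,0,0,0,0],[0,0,0,0,0,0]]
  ]
}}

```text
clock: 8.4
eef_pos: [0.5167, -0.0008, 0.2154]
tool_rot: [-0.087, 0.996, -0.0, 0.0]
ft_force: [-0.8, 0.3, 0.3]
grip_width: 0.0854
```

```bash
cat > q.py <<'E'
from h import *
import sys
f=sys.argv[1];cx,cy=map(float,sys.argv[2:4])
snap('wrist',f);d=load(f);c=cloud(d).reshape(-1,3)
near=(abs(c[:,0]-cx)<.15)&(abs(c[:,1]-cy)<.12)
for a in sys.argv[4:]:
    zl,zh=map(float,a.split(','))
    p=c[near&(c[:,2]>zl)&(c[:,2]<zh)]
    if len(p)<20: print(a,len(p));continue
    r=cv2.minAreaRect((p[:,:2]*1000).astype(np.float32));print(a,len(p),np.round(r[0],1),np.round(r[1],1),round(r[2],1),p[:,2].mean().round(4))
o=get_obs();q=o['tool_rot'];print(o['eef_pos'],'tooly',2*np.degrees(np.arctan2(q[1],q[0]))-90,o['ft_force'])
E
python3 q.py w6 .494 -.006 .035,.05 .07,.085 .105,.125
```

```text
.035,.05 1587 [495.4  -6.2] [184.3  76.2] 9.9 0.0414
.07,.085 4398 [524.9  -0.7] [94.7 72.5] 9.7 0.0795
.105,.125 7706 [445. -15.] [59.7 76.2] 9.9 0.1126
[ 0.51659878 -0.00108861  0.2151586 ] tooly 99.94845588181707 [ 0.5830672   0.5796269  -0.03564595]
```

View pics/w6.png

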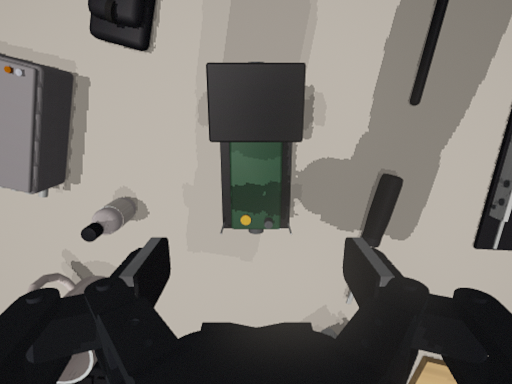

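Loco seen in line with the jaws: cab (208-305, 65-140), hood (230-285,145-230). Both views put its origin at (0.495,-0.006), yaw 9.9°, hood top 0.080 and cab top 0.113, so I descend.

```bash
python3 plan.py .5196 -.0019 .057 99.9 6
```

```text
[[-0.01,0.0,0.53,0.0,0.0,0.0],[-0.01,0.0,0.53,0.0,0.0,0.0],[-0.01,-0.01,0.53,0.0,0.0,0.0],[-0.01,0.0,0.52,0.0,0.0,0.0],[-0.01,-0.01,0.53,0.0,0.0,0.0],[-0.01,0.0,0.52,0.0,0.0,0.0]]
max 0.53 end [ 0.5198 -0.0016  0.0572] [ 0.5196 -0.0019  0.057 ]
```

Emit:
{"method": "send_rows", "body": {
  "increments": [
    [[-0.06,-0.02,0.6,0,0,0],[0,0,0.6,0,0,0],[0,0,0.6,0,0,0],[0,0,0.6,0,0,0],[0,0,0.4,0,0,0],[0,0,0.2,0,0,0],[0,0,0.1,0,0,0],[0,0,0,0,0,0]]
  ]
}}

```text
clock: 9.45
eef_pos: [0.52, -0.0012, 0.0601]
tool_rot: [-0.087, 0.996, -0.0, 0.0]
ft_force: [-0.3, 1.1, 0.5]
grip_width: 0.0854
```

```bash
python3 plan.py .5196 -.0019 .057 99.9 1; python3 q.py w7 .494 -.006 .035,.05 .07,.085
```

```text
[[0.01,-0.01,0.06,0.0,0.0,0.01]]
max 0.06 end [ 0.5196 -0.0017  0.0571] [ 0.5196 -0.0019  0.057 ]
.035,.05 2472 [535.6   0.7] [87.1 76.3] 10.0 0.0415
.07,.085 16892 [515.8  -3.4] [83.9 83.2] 55.5 0.0792
[ 0.52028887 -0.00105839  0.06047274] tooly 100.0153292846926 [0.21032012 0.42005956 0.86793111]
```

View pics/w7.png

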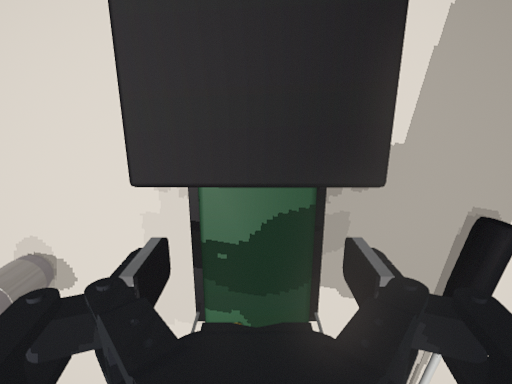

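The hood (193-322) is centred between the jaws at column 257. Now lower 3 mm and close.

Emit:
{"method": "send_rows", "body": {
  "increments": [
    [[0,-0.01,0.06,0,0,0],[0,0,0,0,0,0]]
  ]
}}

```text
clock: 9.75
eef_pos: [0.52, -0.0014, 0.0571]
tool_rot: [-0.087, 0.996, -0.0, 0.0]
ft_force: [-0.2, 0.6, 0.0]
grip_width: 0.0855
```

Emit:
{"method": "send_rows", "body": {
  "increments": [
    [[0,0,0,0,0,0],[0,0,0,0,0,0],[0,0,0,0,0,0],[0,0,0,0,0,0],[0,0,0,0,0,0]]
  ],
  "grip": 1
}}

```text
clock: 10.38
eef_pos: [0.5204, -0.001, 0.0572]
tool_rot: [-0.088, 0.996, 0.0, 0.001]
ft_force: [0.2, 1.9, 2.2]
grip_width: 0.0491
```

Emit:
{"method": "send_rows", "body": {
  "increments": [
    [[0,0,-0.1,0,0,0],[0,0,-0.2,0,0,0],[0,0,-0.4,0,0,0],[0,0,-0.5,0,0,0],[0,0,-0.5,0,0,0],[0,0,-0.4,0,0,0],[0,0,-0.2,0,0,0],[0,0,0,0,0,0]]
  ]
}}

```text
clock: 11.38
eef_pos: [0.5198, -0.0015, 0.172]
tool_rot: [-0.087, 0.996, -0.0, 0.0]
ft_force: [-0.3, 0.7, -7.9]
grip_width: 0.049
```

```bash
python3 q.py w8 .519 -.002 .14,.17 .175,.198; python3 -c "
from h import *
snap('scene','s8')
b=cv2.imread('pics/s8.png')[90:260,180:420];cv2.imwrite('pics/s8z.png',cv2.resize(b,None,fx=3,fy=3))"
```

```text
.14,.17 975 [5.355e+02 2.000e-01] [85.8 76.4] 9.7 0.1561
.175,.198 16371 [515.1  -3.4] [66.2 76.6] 10.2 0.1937
[ 0.51930546 -0.00148111  0.1711909 ] tooly 100.029125002413 [ 0.12733336 -1.21777387 -8.89693612]
```

View pics/s8z.png

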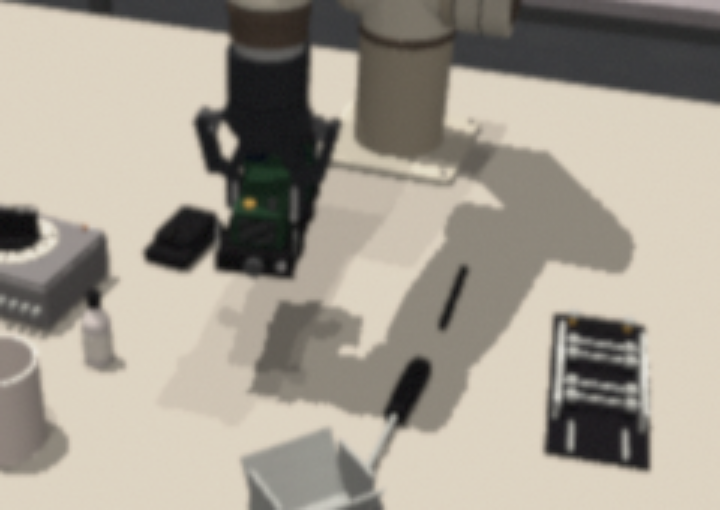

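Loco held, with about 8 N of weight on the wrist and the opening steady at 49 mm. I move beside the stand to look at it without the loco in the way.

```bash
python3 plan.py .52 .17 .23 96.8 8
```

```text
[[-0.08,0.42,-0.15,0.0,0.0,0.04],[-0.07,0.42,-0.15,0.0,0.0,0.04],[-0.07,0.42,-0.15,0.0,0.0,0.04],[-0.07,0.42,-0.15,0.0,0.0,0.04],[-0.07,0.43,-0.15,0.0,0.0,0.04],[-0.06,0.43,-0.15,0.0,0.0,0.04],[-0.06,0.42,-0.14,0.0,-0.01,0.04],[-0.05,0.43,-0.15,0.0,0.0,0.04]]
max 0.43 end [0.5198 0.1702 0.2302] [0.52 0.17 0.23]
```

Emit:
{"method": "send_rows", "body": {
  "increments": [
    [[-0.05,0.2,-0.2,0,0,0.04],[-0.08,0.5,-0.2,0,0,0.04],[-0.08,0.5,-0.2,0,0,0.04],[-0.08,0.6,-0.2,0,0,0.04],[-0.08,0.6,-0.2,0,0,0.04],[-0.08,0.6,-0.1,0,0,0.04],[-0.08,0.4,-0.1,0,0,0.04],[0,0,0,0,0,0.04]]
  ]
}}

```text
clock: 12.48
eef_pos: [0.5201, 0.173, 0.2321]
tool_rot: [-0.061, 0.998, 0.0, 0.0]
ft_force: [-0.1, -1.5, -8.5]
grip_width: 0.0489
```

Emit:
{"method": "send_rows", "body": {
  "increments": [
    [[0,0,0,0,0,0],[0,0,0,0,0,0]]
  ]
}}

```text
clock: 12.72
eef_pos: [0.5199, 0.1701, 0.2315]
tool_rot: [-0.059, 0.998, -0.0, -0.0]
ft_force: [0.4, -0.1, -7.4]
grip_width: 0.0495
```

```bash
python3 q.py w9 .45 .331 .004,.0125 .024,.04; python3 -c "
from h import *
snap('top','t9')"
```

```text
.004,.0125 6688 [451.6 327.6] [230.3  95. ] 7.1 0.008
.024,.04 1434 [448.9 346.9] [135.4  48. ] 6.8 0.0278
[0.52000661 0.17006659 0.23156441] tooly 96.78396898828726 [ 0.41040807  0.11179266 -7.40083056]
```

View pics/w9.png

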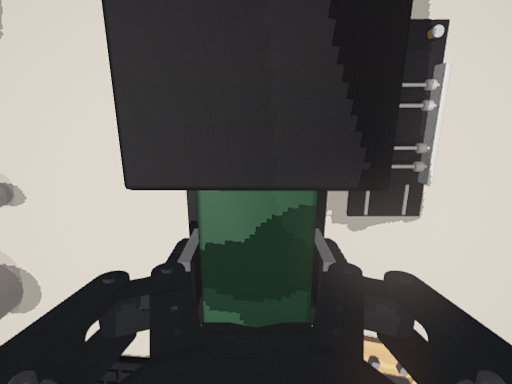

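Run:
```python
from h import *
d=load('top0');C=cloud(d);im=d['color'].astype(int).sum(2)
g=C[180:280,100:160];b=im[180:280,100:160]
m=((b<170)&(g[...,2]>.003)&(g[...,2]<.04)).astype(np.uint8)
cnt=max(cv2.findContours(cv2.morphologyEx(m,cv2.MORPH_CLOSE,np.ones((5,5))),0,1)[0],key=cv2.contourArea)[:,0,:]
pts=np.array([onz(d,u+100,v+180,.008)[:2] for u,v in cnt])*1000
print(cv2.minAreaRect(pts.astype(np.float32)))
for f in('top0','w9'):
    d=load(f);C=cloud(d);c=C.reshape(-1,3);col=d['color'].reshape(-1,3).astype(int)
    # in stand frame
    th=np.radians(7);e=np.array([np.cos(th),np.sin(th)]);n=np.array([-e[1],e[0]])
    q=c[:,:2]-[.4516,.3276];u=q@e*1000;v=q@n*1000
    for nm,s in(('cheek+',(abs(u)<60)&(abs(v-41)<8)&(c[:,2]>.026)&(c[:,2]<.034)),('cheek-',(abs(u)<60)&(abs(v+41)<8)&(c[:,2]>.026)&(c[:,2]<.034)),
       ('base',(abs(u)<125)&(abs(v)<55)&(c[:,2]>.005)&(c[:,2]<.0125))):
        if s.sum()<10: print(f,nm,s.sum());continue
        p=np.polyfit(u[s],v[s],1);print(f,nm,s.sum(),'v range',np.percentile(v[s],[1,50,99]).round(1),'u',np.percentile(u[s],[1,99]).round(1),'slope',np.degrees(p[0]).round(2))
```

```text
((451.14044189453125, 328.2989807128906), (226.06512451171875, 91.66386413574219), 6.804481506347656)
top0 cheek+ 101 v range [34.6 39.7 43.4] u [-57.8  58.5] slope 0.19
top0 cheek- 102 v range [-44.7 -40.7 -36.3] u [-59.6  57.1] slope 0.11
top0 base 1810 v range [-46.9   0.9  46.6] u [-114.6  112.5] slope -0.04
w9 cheek+ 745 v range [36.4 38.8 43.2] u [-59.   58.7] slope -0.09
w9 cheek- 0
w9 base 6680 v range [-44.3  18.2  45.6] u [-113.2  114. ] slope -6.13
```

Emit:
{"method": "send_rows", "body": {
  "increments": [
    [[0,-0.5,0,0,0,0],[0,-0.6,0,0,0,0],[0,-0.5,0,0,0,0],[0,0,0,0,0,0],[0,0,0,0,0,0]]
  ]
}}

```text
clock: 13.45
eef_pos: [0.5297, 0.0911, 0.2318]
tool_rot: [-0.059, 0.998, 0.0, -0.0]
ft_force: [-0.4, 0.7, -9.1]
grip_width: 0.0491
```

```bash
python3 q.py w10 .45 .331 .004,.0125 .024,.04
```

```text
.004,.0125 11696 [451.7 327. ] [229.7  94.8] 7.3 0.008
.024,.04 2582 [452.  326.5] [135.5  89.1] 6.9 0.0277
[0.52966893 0.09145374 0.2318163 ] tooly 96.83151491132955 [-0.13548232  0.40003544 -8.0832357 ]
```

View pics/w10.png

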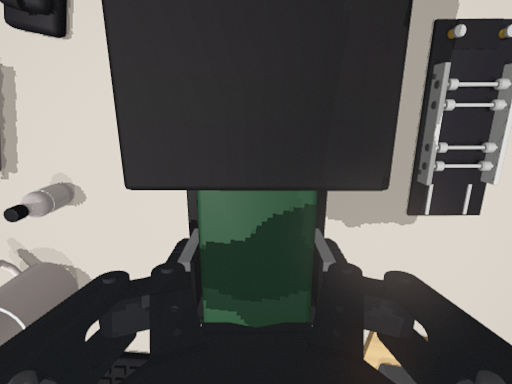

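```bash
cat > ll.py <<'E'
from h import *
import sys
f=sys.argv[1]
d=load(f);C=cloud(d)
o=get_obs();t=np.array(o['eef_pos']);q=o['tool_rot'];th=2*np.arctan2(q[1],q[0])-np.pi
e=np.array([np.cos(th),np.sin(th)]);n=np.array([-e[1],e[0]])
c=C.reshape(-1,3);r=c[:,:2]-t[:2];u=r@e*1000;v=r@n*1000;z=(c[:,2]-t[2])*1000
print('yaw',np.degrees(th))
def pl(nm,s):
    A=np.c_[u[s],v[s],np.ones(s.sum())];k=np.linalg.lstsq(A,z[s],rcond=None)[0]
    r=cv2.minAreaRect(np.c_[u[s],v[s]].astype(np.float32))
    print(nm,s.sum(),'pitch,roll deg',np.degrees(k[:2]).round(2),'z',z[s].mean().round(1),'u',np.percentile(u[s],[.5,99.5]).round(1),'v',np.percentile(v[s],[.5,99.5]).round(1),'rect',np.round(r[0],1),np.round(r[1],1),round(r[2],1))
pl('cab',(abs(v)<60)&(u<-30)&(u>-130)&(abs(z-56)<6))
g=d['color'].reshape(-1,3).astype(int);gr=(g[:,1]>g[:,0]+8)
pl('hood',(abs(v)<40)&(u<60)&(u>-40)&(abs(z-23)<5)&gr)
pl('foot',(abs(v)<50)&(u<80)&(u>-120)&(abs(z+15)<5))
E
python3 ll.py w10
```

```text
yaw 6.831514911329538
cab 54749 pitch,roll deg [-0.13  0.17] z 55.2 u [-93.8 -47. ] v [-38.4  35.4] rect [-70.3  -1.5] [76.3 48.6] 89.8
hood 15040 pitch,roll deg [-0.07  0.24] z 22.1 u [-37.4  25.7] v [-25.9  22.5] rect [-4.7 -1.6] [50.  66.3] 89.9
foot 979 pitch,roll deg [-0.05  0.17] z -15.8 u [-27.  57.] v [-39.3  36.5] rect [16.2 -1.3] [76.3 86.5] 89.9
```

Stand: base 230x95, cheeks 135x89, centre (0.4516,0.3272), yaw 7.0°, agreeing across three views to about 1 mm. The loco hangs level (0.2°), so I move over the seat.

```bash
python3 plan.py .477 .3315 .17 97 8
```

```text
[[0.06,0.61,0.15,0.0,0.0,0.0],[0.06,0.61,0.16,0.0,0.0,0.0],[0.06,0.61,0.15,0.0,0.0,0.0],[0.06,0.61,0.16,0.0,0.0,0.0],[0.06,0.61,0.15,0.0,0.0,0.0],[0.06,0.61,0.16,0.0,0.0,-0.01],[0.06,0.62,0.15,0.0,0.0,0.0],[0.05,0.61,0.16,0.0,0.0,-0.01]]
max 0.62 end [0.4771 0.3314 0.1699] [0.477  0.3315 0.17  ]
```

Emit:
{"method": "send_rows", "body": {
  "increments": [
    [[0.06,0.4,0,0,0,0],[0.06,0.6,0,0,0,0],[0.06,0.8,0,0,0,0],[0.06,0.8,0,0,0,0],[0.06,0.8,0.2,0,0,0],[0.06,0.7,0.3,0,0,0],[0.06,0.5,0.4,0,0,0],[0.05,0.3,0.4,0,0,-0.02]]
  ]
}}

```text
clock: 14.5
eef_pos: [0.4763, 0.3342, 0.1661]
tool_rot: [-0.063, 0.998, 0.0, 0.0]
ft_force: [0.5, 0.3, -8.0]
grip_width: 0.0491
```

Emit:
{"method": "send_rows", "body": {
  "increments": [
    [[0,0,0,0,0,0],[0,0,0,0,0,0]]
  ]
}}

```text
clock: 14.75
eef_pos: [0.4773, 0.3319, 0.1673]
tool_rot: [-0.062, 0.998, -0.0, 0.0]
ft_force: [0.2, -0.3, -6.9]
grip_width: 0.049
```

```bash
python3 plan.py .477 .3315 .12 97 4; python3 q.py w11 .45 .331 .004,.0125 .024,.034; python3 ll.py w11; python3 plan.py .477 .3315 .12 97 4
```

```text
[[0.0,0.0,0.24,0.0,0.0,0.0],[0.0,0.0,0.24,0.0,0.0,0.0],[0.0,0.0,0.23,0.0,0.0,0.0],[0.01,-0.01,0.24,0.0,0.0,0.01]]
max 0.24 end [0.4769 0.3314 0.1198] [0.477  0.3315 0.12  ]
.004,.0125 0
.024,.034 0
[0.47778296 0.33180919 0.16779851] tooly 97.03030437078272 [-0.10886768 -0.05662203 -7.46458335]
yaw 7.030304370782731
cab 54726 pitch,roll deg [-0.12  0.1 ] z 54.6 u [-94.3 -47.4] v [-37.9  36. ] rect [-70.9  -1.1] [76.2 48.3] 89.9
hood 15046 pitch,roll deg [-0.05  0.18] z 21.6 u [-37.8  25.3] v [-25.4  23. ] rect [-5.2 -1.1] [49.9 66. ] 90.0
foot 974 pitch,roll deg [0.02 0.05] z -16.4 u [-27.3  56.7] v [-38.7  37. ] rect [15.8 -0.9] [86.4 76.3] 0.1
[[0.0,0.0,0.24,0.0,0.0,0.0],[0.01,0.0,0.24,0.0,0.0,0.0],[0.0,0.0,0.24,0.0,0.0,0.0],[0.01,0.0,0.24,0.0,0.01,0.0]]
max 0.24 end [0.4769 0.3317 0.1198] [0.477  0.3315 0.12  ]
```

View pics/w11.png

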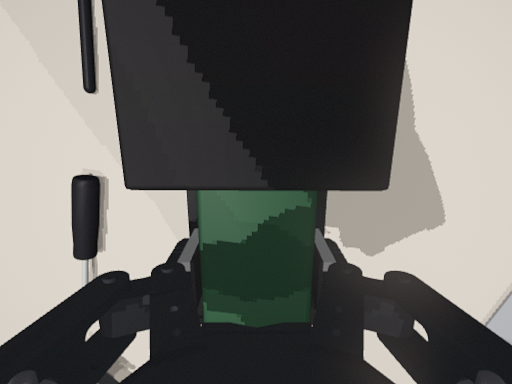

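The loco hides the stand in the wrist view, as expected. I lower to ~15 mm above the seat and check from outside.

Emit:
{"method": "send_rows", "body": {
  "increments": [
    [[0.01,0,0.3,0,0,0],[0,0,0.4,0,0,0],[0,0,0.4,0,0,0],[0,0,0.2,0,0,0],[0,0,0.1,0,0,0],[0,0,0,0,0,0],[0,0,0,0,0,0]]
  ]
}}

```text
clock: 15.68
eef_pos: [0.4773, 0.332, 0.0977]
tool_rot: [-0.061, 0.998, 0.0, 0.001]
ft_force: [0.5, 0.0, -8.1]
grip_width: 0.0487
```

```bash
python3 plan.py .477 .3315 .0795 97 1
python3 - <<'E'
from h import *
snap('scene','s12');snap('top','t12')
b=cv2.imread('pics/s12.png')[150:260,310:450];cv2.imwrite('pics/s12z.png',cv2.resize(b,None,fx=5,fy=5,interpolation=2))
b=cv2.imread('pics/t12.png')[175:285,80:190];cv2.imwrite('pics/t12z.png',cv2.resize(b,None,fx=5,fy=5,interpolation=2))
d=load('t12');c=cloud(d).reshape(-1,3);near=(abs(c[:,0]-.45)<.13)&(abs(c[:,1]-.33)<.1)
th=np.radians(7);e=np.array([np.cos(th),np.sin(th)]);n=np.array([-e[1],e[0]])
q=c[:,:2]-[.4511,.3283];u=q@e*1000;v=q@n*1000
for zl,zh in((.06,.09),(.1,.13),(.145,.16),(.005,.0125),(.025,.034)):
    s=near&(c[:,2]>zl)&(c[:,2]<zh)
    if s.sum()>20: print(zl,s.sum(),'u',np.percentile(u[s],[1,99]).round(1),'v',np.percentile(v[s],[1,99]).round(1),c[s,2].mean().round(4))
print(get_obs()['eef_pos'])
E
```

```text
[[0.01,-0.01,0.36,0.0,0.01,0.0]]
max 0.36 end [0.4769 0.3315 0.0797] [0.477  0.3315 0.0795]
0.06 451 u [-89.6  91.1] v [-39.4  34.2] 0.08
0.1 443 u [-72.3  71.7] v [-35.4  22.7] 0.1187
0.145 726 u [-79.6  29.8] v [-38.3  36.2] 0.154
0.005 820 u [-122.5  118.9] v [-83.4  95.5] 0.0087
0.025 161 u [-101.6   65.6] v [-45.1  26.3] 0.0293
[0.47720851 0.33200825 0.09762254]
```

View pics/s12z.png

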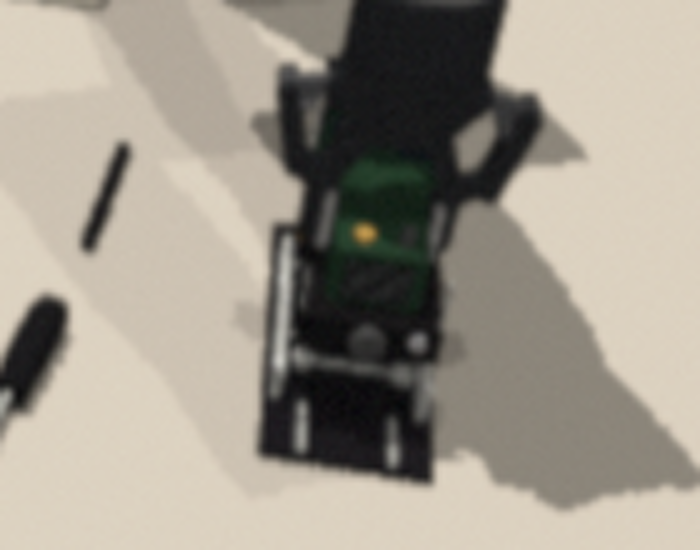

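View pics/t12z.png

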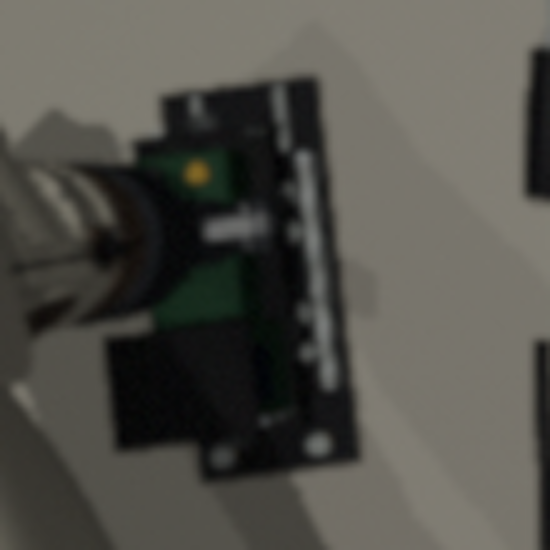

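Scene crop: the loco sits between the cheeks over the base. The top cloud puts it within about 1 mm of the stand centre both ways. I lower slowly and watch the force.

Emit:
{"method": "send_rows", "body": {
  "increments": [
    [[0,0,0.1,0,0,0],[0,0,0.1,0,0,0],[0,0,0.06,0,0,0],[0,0,0.04,0,0,0],[0,0,0,0,0,0]]
  ]
}}

```text
clock: 16.4
eef_pos: [0.4766, 0.3316, 0.0815]
tool_rot: [-0.061, 0.998, -0.0, -0.0]
ft_force: [-0.1, -0.3, -6.8]
grip_width: 0.0494
```

Emit:
{"method": "send_rows", "body": {
  "increments": [
    [[0,0,0.02,0,0,0],[0,0,0.02,0,0,0],[0,0,0,0,0,0]]
  ]
}}

```text
clock: 16.77
eef_pos: [0.4767, 0.3317, 0.0798]
tool_rot: [-0.061, 0.998, 0.0, -0.0]
ft_force: [0.4, 0.1, -7.8]
grip_width: 0.0489
```

Emit:
{"method": "send_rows", "body": {
  "increments": [
    [[0,0,0.02,0,0,0],[0,0,0,0,0,0]]
  ]
}}

```text
clock: 17.02
eef_pos: [0.4765, 0.3317, 0.0794]
tool_rot: [-0.061, 0.998, 0.0, -0.0]
ft_force: [-2.1, -0.8, -2.9]
grip_width: 0.0494
```

Emit:
{"method": "send_rows", "body": {
  "increments": [
    [[0,0,0.02,0,0,0],[0,0,0,0,0,0]]
  ]
}}

```text
clock: 17.27
eef_pos: [0.4766, 0.3317, 0.0793]
tool_rot: [-0.061, 0.998, 0.0, 0.0]
ft_force: [-4.4, -2.0, 5.6]
grip_width: 0.0493
```

Contact at TCP z 0.0793, matching a seat height of 22 mm, with a slight push toward -x. I ease that and then release.

Emit:
{"method": "send_rows", "body": {
  "increments": [
    [[0.01,0,0,0,0,0],[0,0,0,0,0,0]]
  ]
}}

```text
clock: 17.52
eef_pos: [0.4766, 0.3317, 0.0792]
tool_rot: [-0.061, 0.998, 0.0, 0.001]
ft_force: [-4.2, -2.0, 6.2]
grip_width: 0.049
```

Run:
```python
from h import *
o=get_obs();print(o['ft_force'],o['ft_torque'],o['eef_pos'])
snap('scene','s13')
b=cv2.imread('pics/s13.png')[150:260,310:450];cv2.imwrite('pics/s13z.png',cv2.resize(b,None,fx=5,fy=5,interpolation=2))
```

```text
[-4.24494859 -1.97953933  6.1702412 ] [-0.76258989  0.97889321  0.00708389] [0.47660922 0.33170678 0.07922836]
```

View pics/s13z.png

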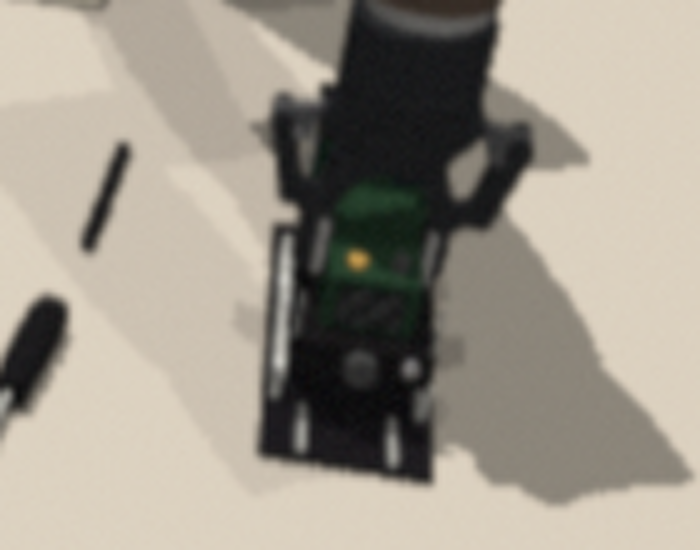

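Emit:
{"method": "send_rows", "body": {
  "increments": [
    [[0.02,-0.01,0,0,0,0],[0,0,0,0,0,0]]
  ]
}}

```text
clock: 17.82
eef_pos: [0.4764, 0.3316, 0.0792]
tool_rot: [-0.061, 0.998, 0.001, 0.001]
ft_force: [-2.6, -1.0, 6.1]
grip_width: 0.0492
```

Emit:
{"method": "send_rows", "body": {
  "increments": [
    [[0,0,0,0,0,0],[0,0,0,0,0,0],[0,0,0,0,0,0],[0,0,0,0,0,0],[0,0,0,0,0,0]]
  ],
  "grip": 0
}}

```text
clock: 18.45
eef_pos: [0.4753, 0.331, 0.0777]
tool_rot: [-0.061, 0.998, -0.0, -0.0]
ft_force: [0.4, -0.5, 0.3]
grip_width: 0.0854
```

Emit:
{"method": "send_rows", "body": {
  "increments": [
    [[0,0,-0.2,0,0,0],[0,0,-0.5,0,0,0],[0,0,-0.6,0,0,0],[0,0,-0.7,0,0,0],[0,0,-0.7,0,0,0],[0,0,-0.5,0,0,0],[0,0,0,0,0,0]]
  ]
}}

```text
clock: 19.32
eef_pos: [0.4766, 0.3319, 0.241]
tool_rot: [-0.061, 0.998, 0.002, 0.003]
ft_force: [0.3, 0.1, -0.4]
grip_width: 0.0852
```

```bash
python3 q.py w14 .4516 .3272 .004,.0125 .025,.034 .057,.07 .094,.107 .128,.142;python3 - <<'E'
from h import *
d=load('w14');c=cloud(d).reshape(-1,3)
th=np.radians(7);e=np.array([np.cos(th),np.sin(th)]);n=np.array([-e[1],e[0]])
q=c[:,:2]-[.4516,.3272];u=q@e*1000;v=q@n*1000
for z0 in(.030,.063,.101,.134):
    s=(abs(c[:,2]-z0)<.006)&(abs(u)<110)&(abs(v)<50)
    if s.sum()<50: continue
    k=np.linalg.lstsq(np.c_[u[s],v[s],np.ones(s.sum())],c[s,2]*1000,rcond=None)[0]
    print(z0,s.sum(),np.percentile(u[s],[.5,99.5]).round(1),np.percentile(v[s],[.5,99.5]).round(1),c[s,2].mean().round(4),'tilt',np.degrees(k[:2]).round(2))
E
```

```text
.004,.0125 1425 [451.9 327.7] [230.1  94. ] 7.0 0.0082
.025,.034 118 [480.1 331.4] [77.9 89.1] 7.0 0.029
.057,.07 1571 [490.7 332.5] [106.  76.] 6.9 0.0634
.094,.107 4365 [477.4 330.8] [86.9 50.1] 7.0 0.1015
.128,.142 7633 [400.9 321.6] [60.  76.2] 7.0 0.1346
[0.47573783 0.33131198 0.23899318] tooly 97.03943723768026 [ 0.79318478  0.87435222 -0.59415957]
0.03 125 [-102.5   67.7] [-44.   45.2] 0.0288 tilt [ 0.5  -0.08]
0.063 1570 [-13.4  91.2] [-37.3  38.3] 0.0634 tilt [-0.55  0.  ]
0.101 4365 [-17.2  68.8] [-24.2  25.1] 0.1015 tilt [ 0.08 -0.1 ]
0.134 7633 [-80.7 -21.1] [-36.8  37.9] 0.1346 tilt [-0.1  0. ]
```

View pics/w14.png

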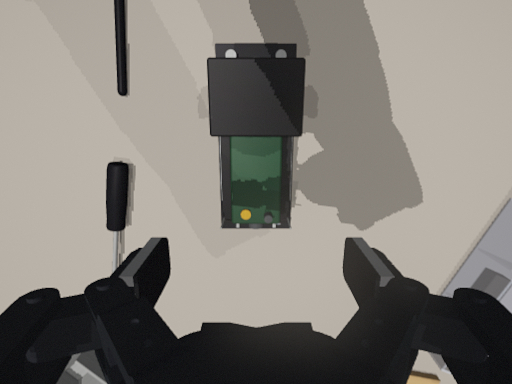

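Seated: cab at u -80.7..-21.1 (nominal -81..-21), lateral 0.5 mm, yaw 7.0°. Hood top is 0.1015 and cab top 0.1346, as they should be, and it stands level. Back to the knob.

```bash
python3 plan.py .504 -.3065 .22 25.4 16
```

```text
[[0.06,-0.8,0.02,0.0,0.0,0.45],[0.0,-0.8,0.02,0.0,0.0,0.45],[-0.06,-0.8,0.02,0.0,0.0,0.45],[-0.12,-0.79,0.02,0.0,0.0,0.45],[-0.19,-0.78,0.02,0.0,0.0,0.45],[-0.25,-0.76,0.02,0.0,0.0,0.45],[-0.3,-0.74,0.02,0.0,0.0,0.45],[-0.36,-0.71,0.02,0.0,0.0,0.45],[-0.42,-0.68,0.03,0.0,0.0,0.45],[-0.47,-0.64,0.02,0.0,0.0,0.44],[-0.52,-0.61,0.03,0.0,0.0,0.45],[-0.56,-0.56,0.02,0.0,0.0,0.44],[-0.6,-0.52,0.03,0.0,0.0,0.45],[-0.64,-0.47,0.02,0.01,0.0,0.44],[-0.68,-0.42,0.03,0.0,0.0,0.45],[-0.71,-0.36,0.02,0.01,0.0,0.44]]
max 0.8 end [ 0.5043 -0.3066  0.2201] [ 0.504  -0.3065  0.22  ]
```

Emit:
{"method": "send_rows", "body": {
  "increments": [
    [[0.06,-0.8,0,0,0,0.45],[0,-0.8,0,0,0,0.45],[-0.06,-0.8,0,0,0,0.45],[-0.12,-0.79,0,0,0,0.45],[-0.19,-0.78,0,0,0,0.45],[-0.25,-0.76,0,0,0,0.45],[-0.3,-0.74,0,0,0,0.45],[-0.36,-0.71,0,0,0,0.45]]
  ]
}}

```text
clock: 20.38
eef_pos: [0.4881, 0.0099, 0.2362]
tool_rot: [0.251, 0.968, -0.0, -0.001]
ft_force: [-0.2, -0.6, 0.1]
grip_width: 0.0853
```

Emit:
{"method": "send_rows", "body": {
  "increments": [
    [[-0.42,-0.68,0,0,0,0.45],[-0.47,-0.64,0,0,0,0.44],[-0.52,-0.61,0,0,0,0.45],[-0.56,-0.56,0,0,0,0.44],[-0.6,-0.52,0,0,0,0.45],[-0.64,-0.47,0,0,0,0.44],[-0.68,-0.42,0,0,0,0.45],[-0.7,-0.36,0,0,0,0.44]]
  ]
}}

```text
clock: 21.38
eef_pos: [0.5027, -0.3073, 0.2359]
tool_rot: [0.535, 0.845, 0.0, -0.002]
ft_force: [0.4, -1.1, 0.2]
grip_width: 0.0855
```

Emit:
{"method": "send_rows", "body": {
  "increments": [
    [[0,0,0,0,0,0],[0,0,0,0,0,0]]
  ]
}}

```text
clock: 21.62
eef_pos: [0.5028, -0.3059, 0.2363]
tool_rot: [0.534, 0.845, 0.0, -0.002]
ft_force: [0.3, 0.1, 0.4]
grip_width: 0.0855
```

```bash
python3 q.py w15 .504 -.306 .055,.067 .092,.11;python3 plan.py .5043 -.3064 .087 25.4 6
```

```text
.055,.067 14645 [ 550.1 -322.4] [190.9 222.8] 85.4 0.0618
.092,.11 979 [ 503.9 -307. ] [15.9 60. ] 25.8 0.0996
[ 0.50303435 -0.30548166  0.23677436] tooly 25.49173221080332 [-0.10722996  0.32394117 -0.92870349]
[[-0.01,0.0,0.5,0.0,0.0,0.0],[0.0,0.0,0.5,0.0,0.0,0.0],[-0.01,0.0,0.5,0.0,0.0,0.0],[0.0,0.01,0.5,0.0,0.0,0.0],[-0.01,0.0,0.5,0.0,-0.01,0.0],[0.0,0.01,0.5,-0.01,0.0,0.01]]
max 0.5 end [ 0.5043 -0.3062  0.0868] [ 0.5043 -0.3064  0.087 ]
```

View pics/w15.png

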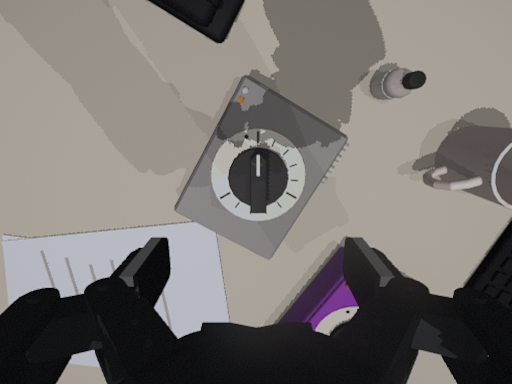

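Knob still at 0 (line at (258,165) under the mark at (258,137)). Now descend and grip.

Emit:
{"method": "send_rows", "body": {
  "increments": [
    [[-0.03,0.02,0.6,0,0,0],[0,0,0.6,0,0,0],[0,0,0.6,0,0,0],[0,0,0.6,0,0,0],[0,0,0.3,0,0,0],[0,0,0.2,0,0,0],[0,0,0.06,0,0,0],[0,0,0,0,0,0]]
  ]
}}

```text
clock: 22.68
eef_pos: [0.5056, -0.3076, 0.0905]
tool_rot: [0.534, 0.845, 0.0, 0.001]
ft_force: [0.7, -0.2, 0.5]
grip_width: 0.0853
```

```bash
python3 plan.py .5043 -.3064 .087 25.4 1
```

```text
[[0.03,-0.01,0.07,0.0,0.01,0.0]]
max 0.07 end [ 0.5045 -0.3065  0.087 ] [ 0.5043 -0.3064  0.087 ]
```

Emit:
{"method": "send_rows", "body": {
  "increments": [
    [[0.03,-0.01,0.07,0,0,0],[0,0,0,0,0,0]]
  ]
}}

```text
clock: 22.92
eef_pos: [0.5039, -0.3063, 0.0865]
tool_rot: [0.534, 0.845, -0.0, 0.0]
ft_force: [-0.3, 0.3, -0.4]
grip_width: 0.0854
```

Emit:
{"method": "send_rows", "body": {
  "increments": [
    [[0,0,0,0,0,0],[0,0,0,0,0,0],[0,0,0,0,0,0],[0,0,0,0,0,0],[0,0,0,0,0,0],[0,0,0,0,0,0]]
  ],
  "grip": 1
}}

```text
clock: 23.68
eef_pos: [0.5043, -0.3062, 0.0865]
tool_rot: [0.534, 0.845, 0.0, 0.0]
ft_force: [0.7, 1.3, 1.6]
grip_width: 0.0148
```

```bash
python3 -c "
from h import *
o=get_obs();print(o['ft_force'],o['ft_torque'],o['eef_pos'],o['grip_width'],o['joint_pos']);q=o['tool_rot'];print(2*np.degrees(np.arctan2(q[1],q[0])))"
```

```text
[0.66106282 1.30672476 1.60752074] [ 0.24357317 -0.06645734  0.04779018] [ 0.50426354 -0.30619115  0.08653941] 0.01484799308603849 [-5.45888834e-01  5.19694531e-01  5.81178942e-03  1.05644948e+00
  3.76648219e-04  5.80732786e-01]
115.44934108707545
```

Emit:
{"method": "send_rows", "body": {
  "increments": [
    [[0,0,0,0,0,0.4],[0,0,0,0,0,0.6],[0,0,0,0,0,0.7],[0,0,0,0,0,0.7],[0,0,0,0,0,0.7],[0,0,0,0,0,0.7],[0,0,0,0,0,0.7],[0,0,0,0,0,0.7]]
  ]
}}

```text
clock: 24.68
eef_pos: [0.5043, -0.3061, 0.0866]
tool_rot: [0.852, 0.524, 0.0, 0.0]
ft_force: [2.2, 1.8, 1.2]
grip_width: 0.0145
```

Emit:
{"method": "send_rows", "body": {
  "increments": [
    [[0,0,0,0,0,0.7],[0,0,0,0,0,0.7],[0,0,0,0,0,0.4],[0,0,0,0,0,0.2],[0,0,0,0,0,0],[0,0,0,0,0,0]]
  ]
}}

```text
clock: 25.42
eef_pos: [0.5044, -0.3062, 0.0866]
tool_rot: [0.929, 0.37, 0.0, 0.0]
ft_force: [1.4, 2.2, 3.4]
grip_width: 0.0148
```

```bash
python3 -c "
from h import *
o=get_obs();print(o['ft_force'],o['ft_torque'],o['eef_pos'],o['grip_width']);q=o['tool_rot'];print(2*np.degrees(np.arctan2(q[1],q[0])))
snap('wrist','w16')"
```

```text
[1.40475039 2.18226756 3.36087545] [ 0.42397    -0.1818531  -0.01994245] [ 0.50435719 -0.30618588  0.086562  ] 0.014754275083962416
43.472456491793224
```

View pics/w16.png

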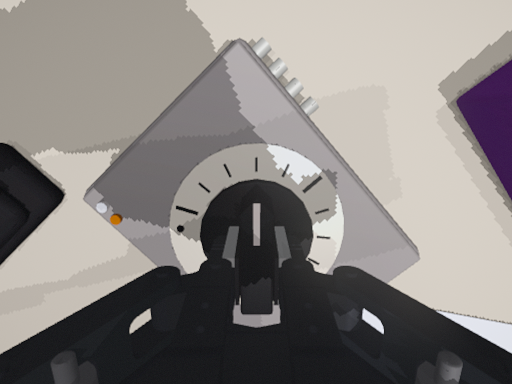

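The pointer's line (column 256) sits on the third mark after 0 (256,163). The marks count 0 at (187,210), 10 at (204,187), 20 at (227,170), 30 at (256,163). Release and withdraw.

Emit:
{"method": "send_rows", "body": {
  "increments": [
    [[0,0,0,0,0,0],[0,0,0,0,0,0],[0,0,0,0,0,0],[0,0,0,0,0,0],[0,0,0,0,0,0],[0,0,-0.3,0,0,0],[0,0,-0.8,0,0,0],[0,0,-0.8,0,0,0]]
  ],
  "grip": 0
}}

```text
clock: 26.48
eef_pos: [0.504, -0.3063, 0.1832]
tool_rot: [0.929, 0.37, 0.0, 0.0]
ft_force: [0.5, 0.2, 0.8]
grip_width: 0.0852
```

Emit:
{"method": "send_rows", "body": {
  "increments": [
    [[0,0,-0.5,0,0,0],[0,0,-0.5,0,0,0],[0,0,0,0,0,0],[0,0,0,0,0,0]]
  ]
}}

```text
clock: 26.98
eef_pos: [0.5037, -0.3061, 0.2309]
tool_rot: [0.929, 0.37, -0.0, -0.0]
ft_force: [-0.6, 0.8, -1.3]
grip_width: 0.0854
```

```bash
python3 q.py w17 .504 -.306 .055,.067 .092,.11
python3 - <<'E'
from h import *
snap('scene','s17');snap('top','t17')
d=load('w17');c=cloud(d).reshape(-1,3);s=(abs(c[:,0]-.504)<.09)&(abs(c[:,1]+.3065)<.09)&(c[:,2]>.055)&(c[:,2]<.067)
print(cv2.minAreaRect((c[s,:2]*1000).astype(np.float32)))
a,b=load('top0')['color'].astype(int),load('t17')['color'].astype(int)
print(c.shape)
E
```

```text
.055,.067 15375 [ 550.2 -322.8] [190.9 222.9] 85.6 0.0618
.092,.11 993 [ 504.6 -306.9] [59.5 15.5] 43.7 0.0997
[ 0.50342617 -0.30594056  0.23021674] tooly -46.56293931050879 [ 0.1511108   0.0059147  -0.56233144]
((504.03375244140625, -307.18682861328125), (166.91331481933594, 128.46066284179688), 85.5602035522461)
(196608, 3)
```

View pics/w17.png

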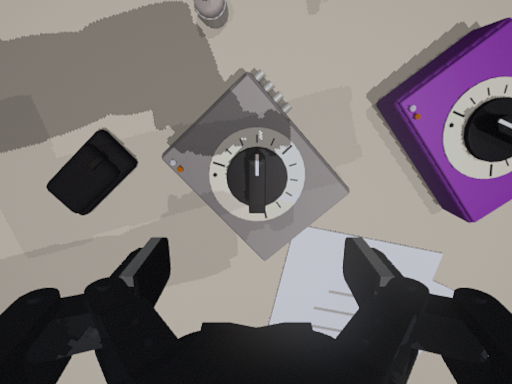

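View pics/s17.png

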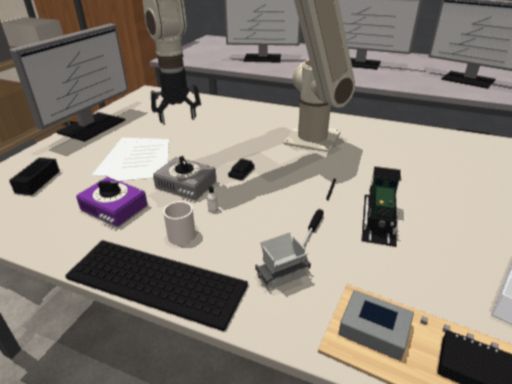

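View pics/t17.png

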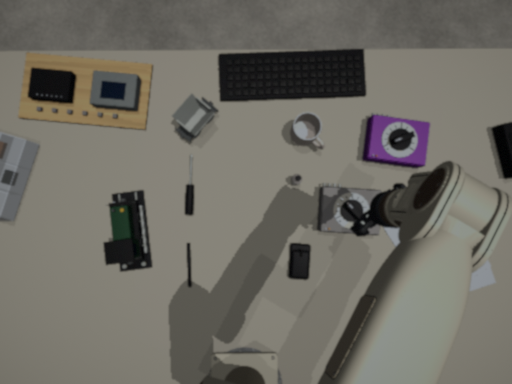

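Run:
```python
from h import *
c=cloud(load('t17')).reshape(-1,3);near=(abs(c[:,0]-.45)<.13)&(abs(c[:,1]-.33)<.1)
for z in(.064,.102,.135):
    s=near&(abs(c[:,2]-z)<.006);r=cv2.minAreaRect((c[s,:2]*1000).astype(np.float32));print(z,np.round(r[0],1),np.round(r[1],1),round(r[2],1),c[s,2].mean().round(4))
print(job_done())
```

```text
0.064 [455. 314.] [182.6  74.9] 17.0 0.0644
0.102 [449.2 324.3] [147.2  57.5] 11.8 0.1026
0.135 [400.3 321.5] [59.7 76.3] 6.8 0.1359
the job is handed in; nothing more can be done
None
```

The job is done and handed in at about 27 s of the 67 s allowed. I turned the throttle back to its stop at 0 and set the locomotive on the roller stand with its hood toward +x. I then let go of it and opened the throttle to 30.

- **Throttle:** the bar measures 71.9° from 0 against the 72° wanted. In the wrist picture the pointer's line sits on the third mark after 0.
- **Locomotive:** right after release the wrist camera showed it level, yaw 7.0° like the stand, and within about 1 mm of the seat. Its hood and cab tops stood at 101.5 and 134.6 mm, where 102 and 135 were expected. The last top view put the cab in the same place, within 1 mm.
- **Bystanders:** in the final scene and top pictures they all look where they were. I compared them by eye only.
- **Forces:** the wrist force readings I saw were all below 10 N.

Two checks were less clean:

- The final top-view fits of the footplate and hood came out skewed (17.0° and 11.8° instead of about 7°, and the hood fit was oversized). I took this as other points caught in the mask and did not rerun them. The cab fit (6.8°, 59.7 x 76.3 mm) agrees with the wrist view.
- The two cameras differed by about 1 mm on the stand's position. It seated at the expected height with only about 5 N of sideways force before I let go.

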